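# Set the drill's clutch and direction for driving screws

### The job

Get the cordless drill ready for driving the birdhouse screws while it lies in its open case: touching lightly with a fingertip and gripping nothing, press its direction selector fully in, and turn its clutch collar down, click by click, until the yellow line rests at the white arrow. Do not lift the drill or shove it out of its place, and leave the things around it where they stand.

Things in the scene. Friction and masses are not known exactly. Their poses are not given: they have to be found in the camera images.
- drill: Orange and black cordless drill, loose, 1.45 kg, 221 mm long with its bit, lying on its left side in a recess of the case with 3 mm of play. Origin as collar, 44 mm above the bench. Axes: z up; -y the way the chuck points; handle and battery lie towards -x. Chuck radius 22 mm, gear case and motor radius 29 to 31 mm.
- collar (a point): Centre of the clutch collar, on the drill's axis; axes as the drill's, does not turn. Its ribbed black grip spans y -13 to +13 mm: core radius 26.5 mm, 20 straight ribs 5 mm thick, tips on radius 31 mm (top 75 mm above the bench), 18 degrees apart; in every setting they lie 9, 27, 45.. degrees either side of straight up. Behind it, y +14 to +23 mm, a smooth scale band, radius 28 mm, with lines.
- clutch (a joint): Turn of the clutch collar, rad. 16 settings, 0 to 4.712, a click each 0.3142 (18 deg); it snaps to the nearest when let go; a click takes about 2 N at the ribs. Falls as the collar's top moves to the drill's -x (handle side). At 1.571 the yellow line (6th) is at the arrow, at 3.142 the green (11th), at 4.712 the red (16th); others are white. Starts 4 to 8 clicks above yellow.
- arrow (a point): Tip of the white arrow on the grey gear case, 3 mm behind the scale band, on the shoulder half-way between straight up and the drill's +x side.
- yellow_line (a point): Middle of the yellow line (4 x 9 mm) on the scale band; turns with the collar, starts on the underside.
- direction (a joint): Direction selector, m pressed in: 0 as it starts (7.5 mm proud of the drill's neck), 0.006 fully in (1.5 mm proud). Pressed straight down it takes 3 to 4 N and stays where it is left.
- direction_top (a point): Centre of the top of the direction selector, a black bar 11 x 15 mm with a white patch on top, in the orange neck between motor and trigger; 70 mm above the bench at the start. The round motor housing beside it, towards the drill's +x, has its crest 43 mm away, 75 mm above the bench; 20 mm away it is 65 mm high.
- case: Black open kit case, fixed: tray 320 x 360 x 50 mm, lid laid flat beyond its +x side. Origin under the tray's centre, axes parallel to the drill's.
- spare_battery: Loose spare battery, 115 x 76 x 53 mm, in the tray beside the drill; origin under its centre.
- pencil_cup: Loose light grey cup of pencils, 76 mm wide, 175 mm high, left of the case; origin under its centre.
- tape_measure: Loose yellow tape measure, 74 x 42 x 68 mm, right of the case; origin under its centre.
- glue_bottle: Loose glue bottle, 60 mm wide, 180 mm high, right of the case; origin under its centre.

How it is judged (in metres and radians):
At the end, for the whole second after the job is handed in: The clutch collar rests in the setting with the yellow line at the arrow (within 0.11 rad, a third of a click), the direction selector is in by at least 4.8 of its 6 mm, and the drill lies flat in its tray within 12 mm of where it was (value of joint clutch between 1.461 and 1.681 rad and velocity of joint clutch between -0.1 and 0.1 rad/s and value of joint direction above 0.0048 m and distance of collar from where it was at the start of the episode below 0.012 m and angle between collar's own z axis and vertical below 0.1 rad); the robot touches nothing.
It fails at once if the drill is lifted, rolled or shoved out of its place (height (world z) of collar above 0.056 m or angle between collar's own z axis and vertical above 0.2 rad or distance of collar from where it was at the start of the episode above 0.02 m).
It fails at once if the fingers grip the drill or press it hard (contact force between the fingers and drill above 35 N).
It fails at once if the spare battery, cup, tape measure or glue bottle is moved or knocked over (distance of any of spare_battery, pencil_cup, tape_measure, glue_bottle from where it was at the start of the episode above 0.02 m or angle between any of pencil_cup, glue_bottle's own z axis and vertical above 0.3 rad).
It also fails if it takes over 64 s, if anything falls off the work surface, if the arm or the gripper's body presses on something with over 40 N, if the wrist force passes 120 N, or if a joint passes its speed limit or range.

### The arm

A 6-joint arm with a two-finger parallel gripper is mounted at the origin on the work surface. World frame = base frame: x ahead of the robot, y to its left, z up, the work surface at z = 0. Lengths are in mm, angles in rad, forces in N, time in s.
With the tool pointing down it reaches from about 325 to 875 mm from the base axis. Payload 4.4 kg.
Tool frame: the origin (TCP) lies at the very end of the fingers, on their centre line; the grasp point (between the pads) lies 19 mm behind it; z points along the fingers, y is the line along which they close (so a half turn about z gives the same grasp; the last joint's range is limited). The gripper opens to 85 mm and grips with 20 to 120 N. Pads are 22 mm wide; open, the fingers measure 114 mm over their backs; the gripper's body (76 mm by 85 mm) begins 54 mm behind the grasp point. The pads swing forward as they close: fully open they stand 13 mm farther back than shut.
Start: joints at [-1.435, 0.207, 1.542, -0, 1.393, -0.15], TCP at [162.646, -551.519, 231.282] pointing down, gripper open.
Joint ranges: [-2.73, 2.73], [-0.86, 2.22], [0.23, 2.46], [-1.11, 4.25], [0.08, 2.63], [-2.82, 2.82]. Speed limits (rad/s): [2.79, 2.79, 3.14, 3.14, 3.14, 3.14].

### API

Orientations are given as a unit quaternion [x, y, z, w].
In Python, from rig import observe, camera, finish_job gives the robot as it stands.
- The arm moves only by the tool step_arm, never from a script. Its argument "commands" is a list of rows, each an object of numbers: "claw": the gripper's target within -1 to 1 (fully open at 1, half-way at 0, shut at -1); "x", "y", "z": the shift along the tool's x, y, z in m; "wx", "wy", "wz": the turn, a rotation vector about the tool's x, y, z in degrees. A call has 1 to 5 rows; each row shifts and turns the commanded pose from where the row before left it, along the tool's axes as they then stand; what a row does not reach is not made up. A row lasts 1/10 s, in which the tool goes at most 50 mm and 8.59 degrees, less where a joint would pass 70% of its speed; a pose out of reach is approached as far as the arm can. A call with a gripper value outside its range is refused whole. The fingers move at their own pace and stop on an object; "squeeze" is the grip in N (left out, the last holds). Time passes only in rows, so rows that do not move let the fingers close. It gives the time, the measured TCP pose, the force, the opening and the grip force at its end, in the units of the state.
- observe(): the state, without advancing time (a new reading comes with each control period).
- camera(name): name is "side" or "top" or "wrist"; returns a dict with "color" (400x640x3 uint8, blue, green, red), "fx", "fy", "cx", "cy" (pixels), "camera_from_world" (4x4, takes a point from world to camera coordinates). Camera axes: x right, y up, looking along -z (the intrinsics and any distortion apply to the point x, -y, -z); pixel columns grow to the right and rows downward; lengths in mm; the calibration is good to about 2 mm. A picture is of the moment at which its call begins. There is no depth.
- finish_job(): hands the job in; it is judged then, once.
The state is a dict: "time_s": time; "joint_pos": joint angles; "joint_vel": joint speeds; "joint_efforts": joint torques, N m; "ee_pos": TCP position; "tool_rot": TCP orientation; "wrist_force": force on the tool from outside, world axes, zero at the start; "wrist_torque": the same for the moment, N m; "gripper_width": finger opening in mm; "finger_force": force on a finger pad.
Only numpy, scipy, OpenCV 4.12 (cv2) and the standard library are available. Lean on these libraries where they do the work, as an engineer would, in place of code of your own. Each camera call takes 0.05 s, during which the arm holds its last target. There are 200 camera calls.

## Working session

There is one attempt and no reset: what is moved stays moved. The work goes in short steps, Python scripts to look and compute and a tool call to move; the robot and the scene stay as the last step left them, time stands still between calls to the robot, and variables do not carry over. Pictures are saved under pics/ and viewed, at most 10 in all, crops included, and the job is handed in when it is done.

Besides the shell and the picture viewer there is one more tool, called after ">>>" as name(argument=value, ...) on one line, values as JSON. step_arm: Moves the arm, as the interface text tells. Its arguments: {"type":"object","properties":{"commands":{"type":"array"},"squeeze":{"type":"number"}},"required":["commands"]}

```bash
mkdir -p pics; ls
python3 - <<'E'
from rig import observe,camera
import cv2,numpy as np
s=observe();print(s)
for n in("top","side"):
    c=camera(n);cv2.imwrite(f"pics/{n}0.png",c["color"]);print(n,c["fx"],c["fy"],c["cx"],c["cy"],np.round(c["camera_from_world"],4).tolist(),[k for k in c])
E
```

```text
pics
{'time_s': 0.0, 'joint_pos': array([-1.43446806e+00,  2.07441331e-01,  1.54298384e+00,  2.81518613e-05,
        1.39353006e+00, -1.50514632e-01]), 'joint_vel': array([-0.00044324, -0.000243  ,  0.00125218, -0.00097434, -0.00094065,
        0.00106191]), 'joint_efforts': array([ 5.55727001e-04, -3.83035183e+01, -2.91594458e+01, -1.27528720e-04,
        1.06116894e-02,  1.15503272e-05]), 'ee_pos': array([ 162.56468675, -550.72916441,  230.09950375]), 'tool_rot': array([ 9.89732428e-01,  1.42927693e-01,  2.22311071e-05, -1.18116342e-03]), 'wrist_force': array([-0.32643045, -0.47852907,  0.2911948 ]), 'wrist_torque': array([ 0.01204218, -0.02213632, -0.02215621]), 'finger_force': 0.0, 'gripper_width': 85.3612825544065}
top 512.158736914909 512.158736914909 319.586849745445 205.8567920359924 [[-0.0353, -0.9994, 0.0044, 56.665], [0.9782, -0.0336, 0.2049, -563.0611], [-0.2046, 0.0115, 0.9788, -1279.6913], [0.0, 0.0, 0.0, 1.0]] ['color', 'fx', 'fy', 'cx', 'cy', 'camera_from_world']
side 508.7941746518503 508.7941746518503 318.1536572883431 202.37941974098325 [[-0.898, -0.4395, 0.0183, 515.8662], [0.2959, -0.5728, 0.7644, -195.9476], [-0.3255, 0.6919, 0.6445, -1192.1701], [0.0, 0.0, 0.0, 1.0]] ['color', 'fx', 'fy', 'cx', 'cy', 'camera_from_world']
```

View pics/top0.png

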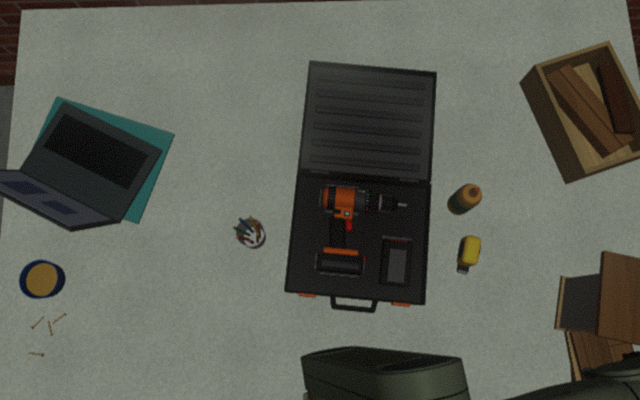

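View pics/side0.png

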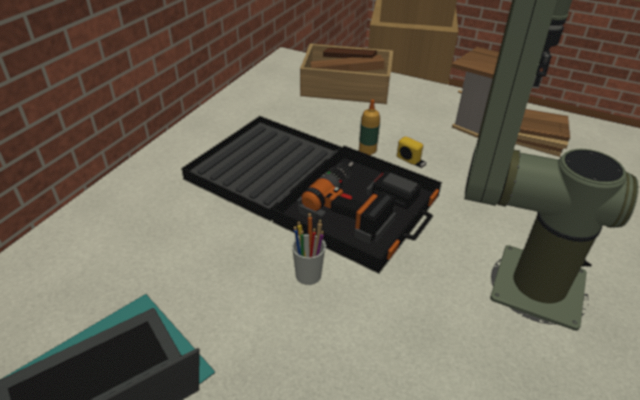

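The top view shows the drill with its motor near (340,200), collar near (370,201) and bit tip near (407,206), the spare battery at (397,261), cup at (250,233), glue at (465,198) and tape at (469,250). The side view agrees.

```bash
cat > h.py <<'E'
import numpy as np,cv2
from rig import observe,camera
from scipy.spatial.transform import Rotation as R
def ray(c,uv,z):
    M=np.array(c["camera_from_world"]);Rm=M[:3,:3];o=-Rm.T@M[:3,3]
    d=Rm.T@np.array([(uv[0]-c["cx"])/c["fx"],-(uv[1]-c["cy"])/c["fy"],-1])
    return o+d*(z-o[2])/d[2]
def proj(c,p):
    q=np.array(c["camera_from_world"])@np.r_[p,1]
    return np.array([c["cx"]-c["fx"]*q[0]/q[2],c["cy"]+c["fy"]*q[1]/q[2]])
def totool(target):
    s=observe();r=R.from_quat(s["tool_rot"])
    return r.inv().apply(np.array(target)-s["ee_pos"])
E
python3 - <<'E'
from h import *
c=camera("top");w=camera("wrist")
cv2.imwrite("pics/topc.png",cv2.resize(c["color"][165:290,290:440],None,fx=5,fy=4.6,interpolation=cv2.INTER_CUBIC))
cv2.imwrite("pics/topc.png",cv2.convertScaleAbs(cv2.resize(c["color"][165:285,290:440],None,fx=5,fy=5,interpolation=cv2.INTER_CUBIC),alpha=2))
for n,uv,z in[("motor",(340,200),60),("collar",(370,201),75),("tip",(407,206),44),("hingeL",(298,174),50),("hingeR",(432,183),50),("FL",(286,291),50),("FR",(425,304),50),("cup",(250,233),0),("glue",(465,198),0)]:
    print(n,ray(c,uv,z).round())
s=observe();print(R.from_quat(s["tool_rot"]).as_matrix().round(3))
M=np.array(w["camera_from_world"]);print("wristcam",(-M[:3,:3].T@M[:3,3]).round(),M[:3,:3].round(2),w["fx"])
E
```

```text
motor [578. -17.  60.]
collar [570. -93.  75.]
tip [ 559. -194.   44.]
hingeL [655.  91.  50.]
hingeR [ 618. -264.   50.]
FL [349. 130.  50.]
FR [ 304. -221.   50.]
cup [509. 227.   0.]
glue [ 585. -363.    0.]
[[ 0.959  0.283 -0.   ]
 [ 0.283 -0.959  0.001]
 [ 0.    -0.001 -1.   ]]
wristcam [ 239. -528.  374.] [[ 0.28 -0.96 -0.  ]
 [ 0.91  0.27 -0.31]
 [ 0.3   0.09  0.95]] 355.183844622554
```

View pics/topc.png

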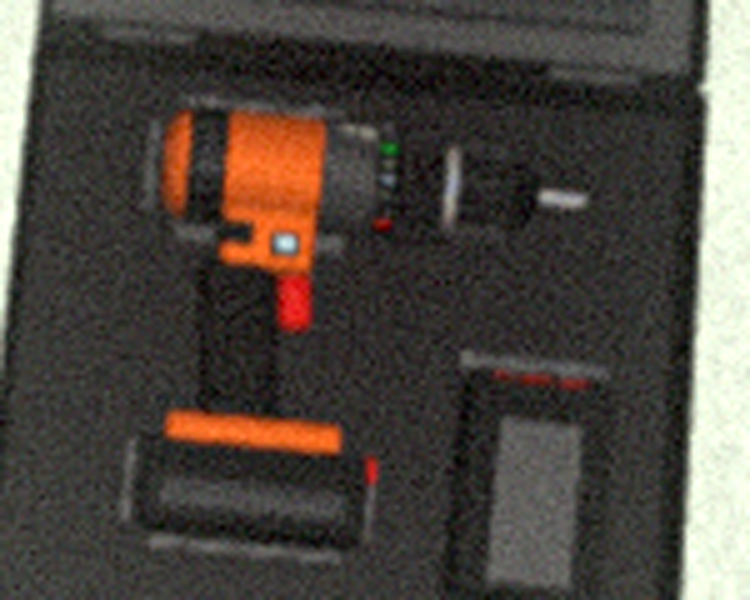

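The enlarged top view shows the selector's white patch at full-image (347,213.6), green line at (367.6,194.6), red line at (366.6,210), and the arrow near (362,191). Yellow is hidden, so the collar looks about 4 clicks high. Now I'll turn the tool so its x runs along the drill axis, and shut the fingers.

>>> step_arm(commands=[{"claw": -1, "wz": -8.4}, {"claw": -1, "wz": -8.4}, {"claw": -1, "wz": -8.4}, {"claw": -1, "wz": -8.4}, {"claw": -1, "wz": -8.4}], squeeze=20)

```text
invalid input
```

>>> step_arm(commands=[{"claw": -1, "wz": -8.4}, {"claw": -1, "wz": -8.4}, {"claw": -1, "wz": -8.4}])

```text
invalid input
```

Run:
```python
from h import *
s=observe();print(R.from_quat(s["tool_rot"]).as_matrix().round(3))
c=camera("top")
d=ray(c,(347,213.6),70);print("dir",d,"green",ray(c,(367.6,194.6),69))
print(totool([570,-93,210]))
```

```text
[[ 0.959  0.283 -0.   ]
 [ 0.283 -0.959  0.001]
 [ 0.    -0.001 -1.   ]]
dir [539.38184355 -32.83937328  70.        ] green [588.05665367 -88.85197435  69.        ]
[ 520.34896597 -324.16617089   21.15970988]
```

>>> step_arm(commands=[{"claw": -1.0, "x": 0.0, "y": 0.0, "z": 0.0, "wx": 0.0, "wy": 0.0, "wz": -8.4}, {"claw": -1.0, "x": 0.0, "y": 0.0, "z": 0.0, "wx": 0.0, "wy": 0.0, "wz": -8.4}, {"claw": -1.0, "x": 0.0, "y": 0.0, "z": 0.0, "wx": 0.0, "wy": 0.0, "wz": -8.4}, {"claw": -1.0, "x": 0.0, "y": 0.0, "z": 0.0, "wx": 0.0, "wy": 0.0, "wz": -8.4}, {"claw": -1.0, "x": 0.0, "y": 0.0, "z": 0.0, "wx": 0.0, "wy": 0.0, "wz": -8.4}], squeeze=20)

```text
time_s: 0.75
ee_pos: [162.6, -551.4, 231.1]
tool_rot: [0.871, 0.491, 0.0, -0.0]
wrist_force: [0.1, -0.0, -0.2]
gripper_width: 11.9
finger_force: 0.0
```

>>> step_arm(commands=[{"claw": -1, "x": 0, "y": 0, "z": 0, "wx": 0, "wy": 0, "wz": -8.4}, {"claw": -1, "x": 0, "y": 0, "z": 0, "wx": 0, "wy": 0, "wz": -8.4}, {"claw": -1, "x": 0, "y": 0, "z": 0, "wx": 0, "wy": 0, "wz": -8.4}])

```text
time_s: 1.05
ee_pos: [162.6, -551.4, 231.1]
tool_rot: [0.743, 0.669, 0.0, -0.0]
wrist_force: [0.3, -0.1, -0.3]
gripper_width: 0.2
finger_force: 0.0
```

>>> step_arm(commands=[{"claw": -1, "x": 0.038, "y": 0.0275, "z": 0, "wx": 0, "wy": 0, "wz": 0}, {"claw": -1, "x": 0.038, "y": 0.0275, "z": 0, "wx": 0, "wy": 0, "wz": 0}, {"claw": -1, "x": 0.038, "y": 0.0275, "z": 0, "wx": 0, "wy": 0, "wz": 0}, {"claw": -1, "x": 0.038, "y": 0.0275, "z": 0, "wx": 0, "wy": 0, "wz": 0}, {"claw": -1, "x": 0.038, "y": 0.0275, "z": 0, "wx": 0, "wy": 0, "wz": 0}])

```text
time_s: 1.55
ee_pos: [321.3, -376.4, 231.3]
tool_rot: [0.745, 0.667, 0.0, 0.0]
wrist_force: [0.1, -0.3, 0.4]
gripper_width: -0.2
finger_force: 0.0
```

>>> step_arm(commands=[{"claw": -1, "x": 0.038, "y": 0.0275, "z": 0, "wx": 0, "wy": 0, "wz": 0}, {"claw": -1, "x": 0.038, "y": 0.0275, "z": 0, "wx": 0, "wy": 0, "wz": 0}, {"claw": -1, "x": 0.038, "y": 0.0275, "z": 0, "wx": 0, "wy": 0, "wz": 0}, {"claw": -1, "x": 0.038, "y": 0.0275, "z": 0, "wx": 0, "wy": 0, "wz": 0}, {"claw": -1, "x": 0.038, "y": 0.0275, "z": 0, "wx": 0, "wy": 0, "wz": 0}])

```text
time_s: 2.05
ee_pos: [479.1, -202.7, 231.4]
tool_rot: [0.745, 0.667, 0.0, 0.0]
wrist_force: [0.1, -1.2, 0.1]
gripper_width: -0.2
finger_force: 0.0
```

>>> step_arm(commands=[{"claw": -1, "x": 0.038, "y": 0.0275, "z": 0, "wx": 0, "wy": 0, "wz": 0}, {"claw": -1, "x": 0.038, "y": 0.0275, "z": 0, "wx": 0, "wy": 0, "wz": 0}, {"claw": -1, "x": 0, "y": 0, "z": 0.03, "wx": 0, "wy": 0, "wz": 0}])

```text
time_s: 2.35
ee_pos: [547.7, -131.8, 205.8]
tool_rot: [0.743, 0.669, 0.004, 0.005]
wrist_force: [0.5, -0.9, 1.3]
gripper_width: -0.2
finger_force: 0.0
```

Run:
```python
from h import *
s=observe();print(s["ee_pos"],R.from_quat(s["tool_rot"]).as_matrix().round(3))
c=camera("wrist");np.save("w1.npy",c,allow_pickle=True)
cv2.imwrite("pics/w1.png",cv2.convertScaleAbs(c["color"],alpha=1.8))
```

```text
[ 547.74244297 -131.80998249  205.84789741] [[ 0.104  0.994  0.012]
 [ 0.995 -0.104 -0.002]
 [-0.001  0.012 -1.   ]]
```

View pics/w1.png

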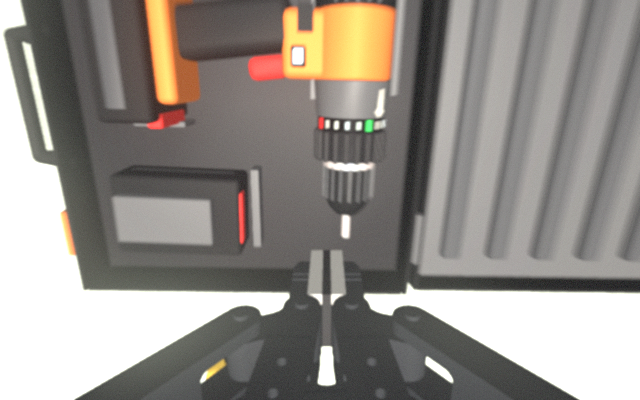

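The wrist view shows the collar grip at (350,145) spanning columns 315–384, lines in row 125 (red 321, green 369), arrow (380,103), selector patch (298,56) and bit (346,226). Green has passed the arrow by a click, so yellow is 4 clicks down.

Run:
```python
from h import *
c=np.load("w1.npy",allow_pickle=True).item()
T=R.from_euler('z',-6.2,degrees=True).as_matrix()  # drill axes
f=lambda p:(T.T@p).round(1)
for n,uv,z in[("bit0",(345,216),44),("bit1",(346,236),44),("L",(314,145),50),("Rt",(385,145),50),("gripfront",(349,161),75),("gripback",(349,132),75),("band",(347,126),72),("green",(369,126),69),("red",(321,124),57),("sel",(298,56),70)]:
    p=ray(c,uv,z);print(n,p.round(1),"drillframe",f(p))
g=c["color"][112:137,300:400].astype(int)
hsv=cv2.cvtColor(c["color"],cv2.COLOR_BGR2HSV)
for n,lo,hi in[("green",(50,100,60),(80,255,255)),("red",(0,200,60),(5,255,255))]:
    m=cv2.inRange(hsv,lo,hi);m[:110]=0;m[140:]=0;m[:,:300]=0;ys,xs=np.nonzero(m);print(n,xs.mean(),ys.mean(),len(xs))
print("tcp drillframe",f(observe()["ee_pos"]))
```

```text
bit0 [ 562.2 -171.3   44. ] drillframe [ 577.5 -109.6   44. ]
bit1 [ 561.4 -191.5   44. ] drillframe [ 578.8 -129.7   44. ]
L [ 541.7 -102.    50. ] drillframe [549.5 -42.9  50. ]
Rt [ 601.5 -108.5   50. ] drillframe [609.7 -42.9  50. ]
gripfront [ 568.6 -113.3   75. ] drillframe [577.5 -51.2  75. ]
gripback [570.5 -90.7  75. ] drillframe [577.  -28.6  75. ]
band [569.5 -86.4  72. ] drillframe [575.5 -24.4  72. ]
green [586.8 -88.6  69. ] drillframe [592.9 -24.7  69. ]
red [549.6 -84.5  57. ] drillframe [555.5 -24.6  57. ]
sel [538.4 -32.5  70. ] drillframe [538.7  25.8  70. ]
green 368.2608695652174 125.66956521739131 115
red nan nan 0
tcp drillframe [552.2 -72.5 197.2]<stdin>:10: RuntimeWarning: Mean of empty slice.
  ret = ret.dtype.type(ret / rcount)
```

>>> step_arm(commands=[{"claw": -1, "x": 0.033, "y": -0.005, "z": 0, "wx": 0, "wy": 0, "wz": 0}, {"claw": -1, "x": 0.033, "y": -0.005, "z": 0, "wx": 0, "wy": 0, "wz": 0}, {"claw": -1, "x": 0.032, "y": -0.004, "z": 0.02, "wx": 0, "wy": 0, "wz": 0}, {"claw": -1, "x": 0, "y": 0, "z": 0.04, "wx": 0, "wy": 0, "wz": 0}, {"claw": -1, "x": 0, "y": 0, "z": 0.04, "wx": 0, "wy": 0, "wz": 0}])

```text
time_s: 2.9
ee_pos: [538.6, -35.6, 101.5]
tool_rot: [0.745, 0.667, 0.001, 0.001]
wrist_force: [-0.2, 0.4, -0.3]
gripper_width: 0.1
finger_force: 0.0
```

>>> step_arm(commands=[{"claw": -1, "x": 0, "y": 0, "z": 0, "wx": 0, "wy": 0, "wz": 0}, {"claw": -1, "x": 0, "y": 0, "z": 0, "wx": 0, "wy": 0, "wz": 0}])

```text
time_s: 3.1
ee_pos: [537.3, -36.4, 101.1]
tool_rot: [0.746, 0.666, -0.001, -0.001]
wrist_force: [0.0, 0.0, 0.8]
gripper_width: 0.2
finger_force: 0.0
```

Run:
```python
from h import *
s=observe();print(s["ee_pos"],R.from_quat(s["tool_rot"]).as_matrix().round(3),s["wrist_force"])
T=R.from_euler('z',-6.2,degrees=True).as_matrix();print(T.T@s["ee_pos"], totool([538.4,-32.5,70]))
c=camera("wrist");cv2.imwrite("pics/w2.png",cv2.convertScaleAbs(c["color"],alpha=1.8));print(proj(c,s["ee_pos"]))
```

```text
[537.34414864 -36.37562858 101.12601156] [[ 0.112  0.994 -0.002]
 [ 0.994 -0.112  0.   ]
 [ 0.    -0.002 -1.   ]] [0.02289272 0.041847   0.81606372]
[538.1297478   21.86995563 101.12601156] [ 3.96503151  0.69086976 31.12499218]
[328.03325803 267.5380716 ]
```

View pics/w2.png

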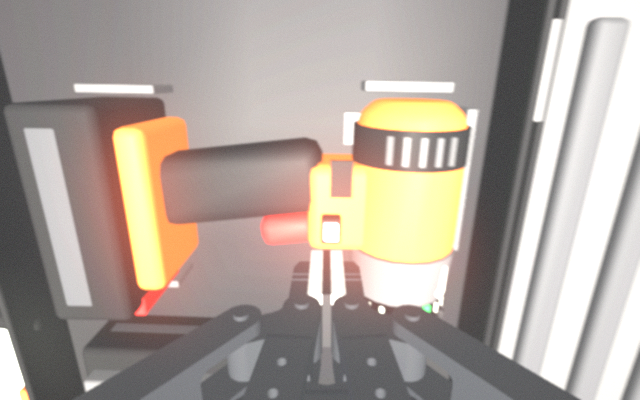

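The close view shows the white selector patch at (331,228) just ahead of the shut fingertips at (328,250), about 4 mm short along tool x. Correcting and pressing.

>>> step_arm(commands=[{"claw": -1, "x": 0.004, "y": 0, "z": 0.014, "wx": 0, "wy": 0, "wz": 0}, {"claw": -1, "x": 0, "y": 0, "z": 0.014, "wx": 0, "wy": 0, "wz": 0}, {"claw": -1, "x": 0, "y": 0, "z": 0.003, "wx": 0, "wy": 0, "wz": 0}, {"claw": -1, "x": 0, "y": 0, "z": 0.002, "wx": 0, "wy": 0, "wz": 0}, {"claw": -1, "x": 0, "y": 0, "z": 0, "wx": 0, "wy": 0, "wz": 0}])

```text
time_s: 3.65
ee_pos: [538.4, -32.0, 68.1]
tool_rot: [0.745, 0.667, -0.0, -0.0]
wrist_force: [0.4, -0.2, 0.3]
gripper_width: 0.2
finger_force: 0.0
```

>>> step_arm(commands=[{"claw": -1, "x": 0, "y": 0, "z": 0.002, "wx": 0, "wy": 0, "wz": 0}, {"claw": -1, "x": 0, "y": 0, "z": 0.001, "wx": 0, "wy": 0, "wz": 0}, {"claw": -1, "x": 0, "y": 0, "z": 0, "wx": 0, "wy": 0, "wz": 0}])

```text
time_s: 3.95
ee_pos: [538.8, -32.1, 65.5]
tool_rot: [0.745, 0.667, 0.0, 0.0]
wrist_force: [-1.1, 0.9, 1.1]
gripper_width: -0.1
finger_force: 1.0
```

>>> step_arm(commands=[{"claw": -1, "x": 0, "y": 0, "z": 0.001, "wx": 0, "wy": 0, "wz": 0}, {"claw": -1, "x": 0, "y": 0, "z": 0.0005, "wx": 0, "wy": 0, "wz": 0}, {"claw": -1, "x": 0, "y": 0, "z": 0, "wx": 0, "wy": 0, "wz": 0}])

```text
time_s: 4.25
ee_pos: [538.9, -32.0, 64.5]
tool_rot: [0.745, 0.667, 0.0, 0.0]
wrist_force: [-2.3, 0.2, 6.8]
gripper_width: -0.0
finger_force: 3.1
```

>>> step_arm(commands=[{"claw": -1, "x": 0, "y": 0, "z": 0.0005, "wx": 0, "wy": 0, "wz": 0}, {"claw": -1, "x": 0, "y": 0, "z": 0, "wx": 0, "wy": 0, "wz": 0}])

```text
time_s: 4.45
ee_pos: [539.0, -32.1, 64.5]
tool_rot: [0.745, 0.667, 0.0, 0.0]
wrist_force: [-3.1, -0.7, 8.4]
gripper_width: 0.0
finger_force: 4.5
```

>>> step_arm(commands=[{"claw": -1, "x": 0, "y": 0, "z": 0.0005, "wx": 0, "wy": 0, "wz": 0}, {"claw": -1, "x": 0, "y": 0, "z": 0.0005, "wx": 0, "wy": 0, "wz": 0}, {"claw": -1, "x": 0, "y": 0, "z": 0, "wx": 0, "wy": 0, "wz": 0}])

```text
time_s: 4.75
ee_pos: [539.0, -32.1, 64.4]
tool_rot: [0.745, 0.667, 0.0, 0.0]
wrist_force: [-6.7, 0.8, 14.4]
gripper_width: -0.1
finger_force: 7.2
```

>>> step_arm(commands=[{"claw": -1, "x": 0, "y": 0, "z": -0.03, "wx": 0, "wy": 0, "wz": 0}, {"claw": -1, "x": 0, "y": 0, "z": -0.04, "wx": 0, "wy": 0, "wz": 0}, {"claw": -1, "x": -0.037, "y": 0.028, "z": 0, "wx": 0, "wy": 0, "wz": 0}, {"claw": -1, "x": -0.036, "y": 0.028, "z": 0, "wx": 0, "wy": 0, "wz": 0}, {"claw": -1, "x": 0, "y": 0, "z": 0, "wx": 0, "wy": 0, "wz": 0}])

```text
time_s: 5.25
ee_pos: [589.3, -115.7, 133.2]
tool_rot: [0.747, 0.665, 0.001, 0.003]
wrist_force: [-0.2, 0.2, 0.2]
gripper_width: -0.6
finger_force: 0.0
```

Run:
```python
from h import *
s=observe();print(s["ee_pos"])
T=R.from_euler('z',-6.2,degrees=True).as_matrix();print(T.T@s["ee_pos"])
c=camera("wrist");np.save("w3.npy",c,allow_pickle=True);cv2.imwrite("pics/w3.png",cv2.convertScaleAbs(c["color"],alpha=1.5));print(proj(c,s["ee_pos"]))
```

```text
[ 589.28713027 -115.67675324  133.20404324]
[598.33338343 -51.35752534 133.20404324]
[328.11764915 267.5851181 ]
```

View pics/w3.png

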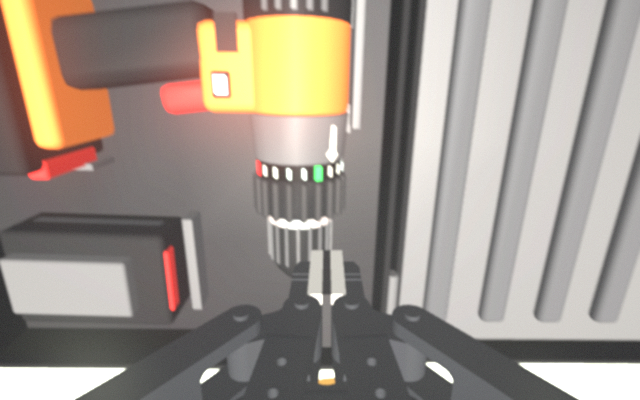

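The view shows green at (318,173) with the next white line (330,171) at the arrow tip (332,158), confirming 4 clicks. The selector patch is at (220,85), and the grip spans columns 253–343 around row 197.

Run:
```python
from h import *
c=np.load("w3.npy",allow_pickle=True).item()
T=R.from_euler('z',-6.2,degrees=True).as_matrix();f=lambda p:(T.T@p).round(1)
for n,uv,z in[("L",(253,195),52),("R",(343,195),52),("green",(318,173),69),("arrow",(332,158),65),("w2",(289,174),71.7),("w3",(304,174),71.7),("ringtop",(298,222),66),("gripback",(298,182),75),("gripfront",(298,215),75),("sel",(220,85),64)]: print(n,f(ray(c,uv,z)))
s=observe();print(f(s["ee_pos"]),R.from_quat(s["tool_rot"]).as_matrix().round(3))
hsv=cv2.cvtColor(c["color"],cv2.COLOR_BGR2HSV)
```

```text
L [549.4 -42.5  52. ]
R [609.1 -43.   52. ]
green [593.1 -23.5  69. ]
arrow [601.6 -15.2  65. ]
w2 [575.9 -23.3  71.7]
w3 [584.8 -23.3  71.7]
ringtop [579.8 -56.4  66. ]
gripback [581.4 -27.3  75. ]
gripfront [580.7 -48.1  75. ]
sel [538.   27.3  64. ]
[596.  -49.  132.2] [[ 0.114  0.993  0.001]
 [ 0.993 -0.114 -0.   ]
 [-0.     0.001 -1.   ]]
```

>>> step_arm(commands=[{"claw": -1, "x": 0, "y": 0, "z": 0, "wx": -7, "wy": 0, "wz": 0}, {"claw": -1, "x": 0, "y": 0, "z": 0, "wx": -7, "wy": 0, "wz": 0}, {"claw": -1, "x": 0, "y": 0, "z": 0, "wx": -7, "wy": 0, "wz": 0}, {"claw": -1, "x": 0, "y": 0, "z": 0, "wx": -7, "wy": 0, "wz": 0}, {"claw": -1, "x": 0, "y": 0, "z": 0, "wx": -7, "wy": 0, "wz": 0}])

```text
time_s: 5.8
ee_pos: [585.0, -109.5, 132.2]
tool_rot: [0.71, 0.636, 0.202, 0.226]
wrist_force: [0.8, 1.4, -0.3]
gripper_width: -0.1
finger_force: 0.0
```

>>> step_arm(commands=[{"claw": -1, "x": 0, "y": 0, "z": 0, "wx": 0, "wy": 0, "wz": 0}, {"claw": -1, "x": 0, "y": 0, "z": 0, "wx": 0, "wy": 0, "wz": 0}])

```text
time_s: 6.0
ee_pos: [585.2, -109.9, 131.5]
tool_rot: [0.711, 0.636, 0.2, 0.223]
wrist_force: [0.4, -0.2, 0.5]
gripper_width: 0.2
finger_force: 0.0
```

Run:
```python
from h import *
T=R.from_euler('z',-6.2,degrees=True).as_matrix()
s=observe();print(T.T@s["ee_pos"],(T.T@R.from_quat(s["tool_rot"]).as_matrix()).round(3),s["wrist_force"])
print("hover target delta",totool(T@np.array([595,-47,90])))
```

```text
[593.63374549 -46.00726051 131.53668207] [[ 0.003  0.821  0.571]
 [ 1.    -0.003 -0.001]
 [ 0.001  0.571 -0.821]] [ 0.38783644 -0.17192235  0.45436723]
hover target delta [ -1.03317635 -22.58817392  34.88345003]
```

>>> step_arm(commands=[{"claw": -1, "x": -0.001, "y": -0.0137, "z": 0.0218, "wx": 0, "wy": 0, "wz": 0}, {"claw": -1, "x": 0, "y": -0.0137, "z": 0.0219, "wx": 0, "wy": 0, "wz": 0}, {"claw": -1, "x": 0, "y": 0, "z": 0, "wx": 0, "wy": 0, "wz": 0}])

```text
time_s: 6.3
ee_pos: [588.5, -111.1, 78.3]
tool_rot: [0.711, 0.637, 0.2, 0.221]
wrist_force: [0.4, 0.9, -0.4]
gripper_width: -0.1
finger_force: 0.0
```

>>> step_arm(commands=[{"claw": -1, "x": 0, "y": -0.0011, "z": 0.0016, "wx": 0, "wy": 0, "wz": 0}, {"claw": -1, "x": 0, "y": -0.0011, "z": 0.0016, "wx": 0, "wy": 0, "wz": 0}, {"claw": -1, "x": 0, "y": 0, "z": 0, "wx": 0, "wy": 0, "wz": 0}])

```text
time_s: 6.6
ee_pos: [590.0, -112.4, 78.4]
tool_rot: [0.71, 0.636, 0.201, 0.225]
wrist_force: [-0.1, 0.3, 0.1]
gripper_width: 0.1
finger_force: 0.0
```

```bash
cat >> h.py <<'E'
def st():
    T=R.from_euler('z',-6.2,degrees=True).as_matrix()
    s=observe();print("drill",(T.T@s["ee_pos"]).round(1),"F",(T.T@s["wrist_force"]).round(1),s["finger_force"],s["time_s"])
E
python3 -c "
from h import *
st()"
```

```text
drill [598.7 -48.   78.4] F [-0.2  0.3  0.1] 0.0 6.6
```

>>> step_arm(commands=[{"claw": -1, "x": 0, "y": 0, "z": 0, "wx": 0, "wy": 0, "wz": 0}, {"claw": -1, "x": 0, "y": 0, "z": 0, "wx": 0, "wy": 0, "wz": 0}])

```text
time_s: 6.8
ee_pos: [589.1, -112.2, 77.8]
tool_rot: [0.711, 0.636, 0.201, 0.225]
wrist_force: [0.1, 0.3, -0.1]
gripper_width: -0.2
finger_force: 0.0
```

>>> step_arm(commands=[{"claw": -1, "x": 0, "y": -0.003, "z": 0, "wx": 0, "wy": 0, "wz": 0}, {"claw": -1, "x": 0, "y": 0, "z": 0, "wx": 0, "wy": 0, "wz": 0}])

```text
time_s: 7.0
ee_pos: [586.1, -111.9, 75.3]
tool_rot: [0.711, 0.636, 0.201, 0.224]
wrist_force: [-0.7, 0.3, -0.9]
gripper_width: -0.3
finger_force: 0.1
```

```bash
python3 -c "
from h import *
st()"
```

```text
drill [594.8 -47.9  75.3] F [-0.7  0.2 -0.9] 0.06326172268018126 7.0
```

>>> step_arm(commands=[{"claw": -1, "x": 0, "y": -0.0023, "z": -0.0016, "wx": 0, "wy": 0, "wz": 0}, {"claw": -1, "x": 0, "y": -0.0023, "z": -0.0016, "wx": 0, "wy": 0, "wz": 0}, {"claw": -1, "x": 0, "y": -0.0023, "z": -0.0016, "wx": 0, "wy": 0, "wz": 0}, {"claw": -1, "x": 0, "y": 0, "z": 0, "wx": 0, "wy": 0, "wz": 0}])

```text
time_s: 7.4
ee_pos: [577.5, -110.9, 75.3]
tool_rot: [0.711, 0.636, 0.2, 0.224]
wrist_force: [-0.2, -0.1, 1.9]
gripper_width: 0.2
finger_force: 1.5
```

```bash
python3 -c "
from h import *
st()"
```

```text
drill [586.1 -47.9  75.3] F [-0.2 -0.1  1.9] 1.459158193320036 7.4
```

>>> step_arm(commands=[{"claw": -1, "x": 0, "y": -0.0023, "z": -0.0016, "wx": 0, "wy": 0, "wz": 0}, {"claw": -1, "x": 0, "y": 0, "z": 0, "wx": 0, "wy": 0, "wz": 0}, {"claw": -1, "x": 0, "y": 0.0057, "z": -0.0082, "wx": 0, "wy": 0, "wz": 0}, {"claw": -1, "x": 0, "y": 0.0057, "z": -0.0082, "wx": 0, "wy": 0, "wz": 0}, {"claw": -1, "x": 0, "y": 0, "z": 0, "wx": 0, "wy": 0, "wz": 0}])

```text
time_s: 7.9
ee_pos: [575.3, -110.6, 95.8]
tool_rot: [0.71, 0.636, 0.201, 0.225]
wrist_force: [0.8, 0.2, -0.1]
gripper_width: 0.1
finger_force: 0.0
```

Run:
```python
from h import *
st()
c=camera("wrist");np.save("w4.npy",c,allow_pickle=True);cv2.imwrite("pics/w4.png",cv2.convertScaleAbs(c["color"],alpha=1.5))
```

```text
drill [583.9 -47.9  95.8] F [ 0.8  0.3 -0.1] 0.0 7.9
```

View pics/w4.png

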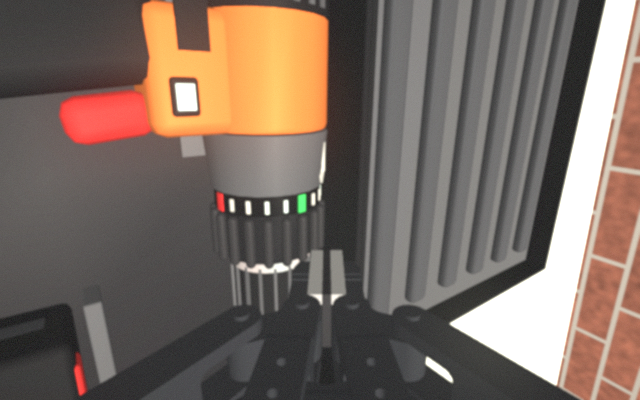

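Red is at (221,202), green at (302,203), selector (185,97) looks flush-ish. I'll compute the green line's angle from the calibrated view.

```bash
cat >> h.py <<'E'
T=R.from_euler('z',-6.2,degrees=True).as_matrix()
def lines(c):
    for a in(63,45,27,9,-9,-27,-45,-63,-81):
        p=T@np.array([580+28*np.sin(np.radians(a)),-23.3,44+28*np.cos(np.radians(a))]);print(a,proj(c,p).round(),end="; ")
    print()
    hsv=cv2.cvtColor(c["color"],cv2.COLOR_BGR2HSV)
    for n,lo,hi in[("green",(45,100,50),(85,255,255)),("yellow",(22,120,70),(36,255,255))]:
        m=cv2.inRange(hsv,lo,hi);k,_,stt,ce=cv2.connectedComponentsWithStats(m)
        print(n,[(ce[i].round().tolist(),int(stt[i,4])) for i in range(1,k) if stt[i,4]>25][:6])
E
python3 - <<'E'
from h import *
for n in("w3.npy","w4.npy"): lines(np.load(n,allow_pickle=True).item())
E
```

```text
63 [337. 168.]; 45 [329. 171.]; 27 [317. 173.]; 9 [303. 174.]; -9 [288. 174.]; -27 [275. 173.]; -45 [265. 171.]; -63 [258. 168.]; -81 [256. 165.]; 
green [([318.0, 173.0], 164)]
yellow [([295.0, 95.0], 97)]
63 [317. 188.]; 45 [316. 192.]; 27 [310. 197.]; 9 [299. 202.]; -9 [283. 205.]; -27 [264. 207.]; -45 [246. 207.]; -63 [229. 205.]; -81 [218. 202.]; 
green [([301.0, 203.0], 192)]
yellow []
```

>>> step_arm(commands=[{"claw": -1, "x": 0, "y": 0.009, "z": 0.0063, "wx": 0, "wy": 0, "wz": 0}, {"claw": -1, "x": 0, "y": -0.0058, "z": 0.0084, "wx": 0, "wy": 0, "wz": 0}, {"claw": -1, "x": 0, "y": 0, "z": 0, "wx": 0, "wy": 0, "wz": 0}, {"claw": -1, "x": 0, "y": -0.0058, "z": 0.0084, "wx": 0, "wy": 0, "wz": 0}, {"claw": -1, "x": 0, "y": 0, "z": 0, "wx": 0, "wy": 0, "wz": 0}])

```text
time_s: 8.45
ee_pos: [586.6, -111.9, 74.4]
tool_rot: [0.711, 0.636, 0.201, 0.224]
wrist_force: [0.9, -0.9, -0.0]
gripper_width: -0.3
finger_force: 0.4
```

```bash
python3 -c "
from h import *
st()"
```

```text
drill [595.2 -47.9  74.4] F [ 1.  -0.8 -0. ] 0.42223814874887466 8.45
```

>>> step_arm(commands=[{"claw": -1, "x": 0, "y": -0.002, "z": -0.0021, "wx": 0, "wy": 0, "wz": 0}, {"claw": -1, "x": 0, "y": -0.0023, "z": -0.0017, "wx": 0, "wy": 0, "wz": 0}, {"claw": -1, "x": 0, "y": -0.0023, "z": -0.0017, "wx": 0, "wy": 0, "wz": 0}, {"claw": -1, "x": 0, "y": -0.0023, "z": -0.0016, "wx": 0, "wy": 0, "wz": 0}, {"claw": -1, "x": 0, "y": 0, "z": 0, "wx": 0, "wy": 0, "wz": 0}])

```text
time_s: 8.95
ee_pos: [574.2, -110.4, 75.4]
tool_rot: [0.711, 0.636, 0.2, 0.224]
wrist_force: [-0.1, -0.4, 1.3]
gripper_width: -0.0
finger_force: 0.6
```

>>> step_arm(commands=[{"claw": -1, "x": 0, "y": 0.0057, "z": -0.0082, "wx": 0, "wy": 0, "wz": 0}, {"claw": -1, "x": 0, "y": 0.0057, "z": -0.0082, "wx": 0, "wy": 0, "wz": 0}, {"claw": -1, "x": 0, "y": 0, "z": 0, "wx": 0, "wy": 0, "wz": 0}])

```text
time_s: 9.25
ee_pos: [575.2, -110.8, 96.6]
tool_rot: [0.71, 0.636, 0.201, 0.225]
wrist_force: [-0.4, -0.3, -0.2]
gripper_width: -0.0
finger_force: 0.0
```

```bash
python3 -c "
from h import *
st();lines(camera('wrist'))"
```

```text
drill [583.8 -48.   96.6] F [-0.4 -0.3 -0.2] 0.0 9.25
63 [316. 187.]; 45 [315. 192.]; 27 [309. 197.]; 9 [298. 201.]; -9 [282. 205.]; -27 [264. 206.]; -45 [245. 206.]; -63 [229. 204.]; -81 [217. 201.]; 
green [([285.0, 206.0], 214)]
yellow []
```

Green is now at -9°: two clicks done. Repeating.

>>> step_arm(commands=[{"claw": -1, "x": 0, "y": 0.009, "z": 0.0063, "wx": 0, "wy": 0, "wz": 0}, {"claw": -1, "x": 0, "y": -0.0058, "z": 0.0084, "wx": 0, "wy": 0, "wz": 0}, {"claw": -1, "x": 0, "y": 0, "z": 0, "wx": 0, "wy": 0, "wz": 0}, {"claw": -1, "x": 0, "y": -0.0058, "z": 0.0084, "wx": 0, "wy": 0, "wz": 0}, {"claw": -1, "x": 0, "y": 0, "z": 0, "wx": 0, "wy": 0, "wz": 0}])

```text
time_s: 9.8
ee_pos: [586.2, -112.0, 74.6]
tool_rot: [0.711, 0.636, 0.2, 0.224]
wrist_force: [1.4, -0.8, 0.5]
gripper_width: 0.1
finger_force: 0.4
```

>>> step_arm(commands=[{"claw": -1, "x": 0, "y": -0.0022, "z": -0.0018, "wx": 0, "wy": 0, "wz": 0}, {"claw": -1, "x": 0, "y": -0.0023, "z": -0.0016, "wx": 0, "wy": 0, "wz": 0}, {"claw": -1, "x": 0, "y": -0.0023, "z": -0.0016, "wx": 0, "wy": 0, "wz": 0}, {"claw": -1, "x": 0, "y": -0.0023, "z": -0.0016, "wx": 0, "wy": 0, "wz": 0}, {"claw": -1, "x": 0, "y": 0, "z": 0, "wx": 0, "wy": 0, "wz": 0}])

```text
time_s: 10.3
ee_pos: [574.2, -110.5, 75.3]
tool_rot: [0.711, 0.636, 0.201, 0.224]
wrist_force: [-0.4, -0.0, 1.4]
gripper_width: 0.0
finger_force: 1.1
```

>>> step_arm(commands=[{"claw": -1, "x": 0, "y": 0.0057, "z": -0.0082, "wx": 0, "wy": 0, "wz": 0}, {"claw": -1, "x": 0, "y": 0.0057, "z": -0.0082, "wx": 0, "wy": 0, "wz": 0}, {"claw": -1, "x": 0, "y": 0, "z": 0, "wx": 0, "wy": 0, "wz": 0}])

```text
time_s: 10.6
ee_pos: [574.9, -110.7, 96.2]
tool_rot: [0.71, 0.636, 0.201, 0.225]
wrist_force: [0.7, -0.1, -0.2]
gripper_width: 0.4
finger_force: 0.0
```

```bash
python3 -c "
from h import *
st();lines(camera('wrist'))"
```

```text
drill [583.5 -47.9  96.2] F [ 0.7 -0.1 -0.2] 0.0 10.6
63 [317. 187.]; 45 [316. 192.]; 27 [310. 197.]; 9 [299. 201.]; -9 [283. 205.]; -27 [265. 207.]; -45 [246. 207.]; -63 [230. 205.]; -81 [218. 201.]; 
green [([267.0, 207.0], 235)]
yellow []
```

One more, then lift high, straighten and look.

>>> step_arm(commands=[{"claw": -1, "x": 0, "y": 0.009, "z": 0.0063, "wx": 0, "wy": 0, "wz": 0}, {"claw": -1, "x": 0, "y": -0.0058, "z": 0.0084, "wx": 0, "wy": 0, "wz": 0}, {"claw": -1, "x": 0, "y": 0, "z": 0, "wx": 0, "wy": 0, "wz": 0}, {"claw": -1, "x": 0, "y": -0.0058, "z": 0.0084, "wx": 0, "wy": 0, "wz": 0}, {"claw": -1, "x": 0, "y": 0, "z": 0, "wx": 0, "wy": 0, "wz": 0}])

```text
time_s: 11.15
ee_pos: [586.2, -112.1, 74.5]
tool_rot: [0.711, 0.636, 0.201, 0.224]
wrist_force: [1.7, -0.1, -0.2]
gripper_width: 0.1
finger_force: 0.6
```

>>> step_arm(commands=[{"claw": -1, "x": 0, "y": -0.0022, "z": -0.0018, "wx": 0, "wy": 0, "wz": 0}, {"claw": -1, "x": 0, "y": -0.0023, "z": -0.0016, "wx": 0, "wy": 0, "wz": 0}, {"claw": -1, "x": 0, "y": -0.0023, "z": -0.0016, "wx": 0, "wy": 0, "wz": 0}, {"claw": -1, "x": 0, "y": -0.0023, "z": -0.0016, "wx": 0, "wy": 0, "wz": 0}, {"claw": -1, "x": 0, "y": 0, "z": 0, "wx": 0, "wy": 0, "wz": 0}])

```text
time_s: 11.65
ee_pos: [574.2, -110.5, 75.2]
tool_rot: [0.711, 0.636, 0.201, 0.224]
wrist_force: [0.2, -0.5, 2.0]
gripper_width: -0.0
finger_force: 1.6
```

>>> step_arm(commands=[{"claw": -1, "x": 0, "y": 0.0057, "z": -0.0082, "wx": 0, "wy": 0, "wz": 0}, {"claw": -1, "x": 0, "y": 0.0057, "z": -0.0082, "wx": 0, "wy": 0, "wz": 0}, {"claw": -1, "x": 0, "y": 0.0228, "z": -0.0328, "wx": 0, "wy": 0, "wz": 0}, {"claw": -1, "x": 0, "y": 0, "z": 0, "wx": 8.5, "wy": 0, "wz": 0}, {"claw": -1, "x": 0, "y": 0, "z": 0, "wx": 8.5, "wy": 0, "wz": 0}])

```text
time_s: 12.15
ee_pos: [572.3, -110.8, 136.0]
tool_rot: [0.737, 0.658, 0.102, 0.115]
wrist_force: [1.3, 0.4, -0.3]
gripper_width: 0.1
finger_force: 0.0
```

>>> step_arm(commands=[{"claw": -1, "x": -0.02, "y": 0.015, "z": 0, "wx": 8.5, "wy": 0, "wz": 0}, {"claw": -1, "x": -0.02, "y": 0.015, "z": 0, "wx": 8.5, "wy": 0, "wz": 0}, {"claw": -1, "x": 0, "y": 0, "z": 0, "wx": 0, "wy": 0, "wz": 0}, {"claw": -1, "x": 0, "y": 0, "z": 0, "wx": 0, "wy": 0, "wz": 0}])

```text
time_s: 12.55
ee_pos: [598.4, -153.5, 139.6]
tool_rot: [0.745, 0.667, 0.005, 0.005]
wrist_force: [-0.6, 1.0, 1.0]
gripper_width: 0.0
finger_force: 0.0
```

Run:
```python
from h import *
st();c=camera('wrist');lines(c);cv2.imwrite("pics/w5.png",cv2.convertScaleAbs(c["color"],alpha=1.5))
for n,a,z in(("sel",(538.4,26.5),64),("sel0",(538.4,26.5),70)): print(n,proj(c,T@np.array([*a,z])))
```

```text
drill [611.5 -88.  139.6] F [-0.7  0.9  1. ] 0.0 12.55
63 [315. 108.]; 45 [306. 109.]; 27 [293. 110.]; 9 [279. 110.]; -9 [263. 110.]; -27 [250. 110.]; -45 [240. 109.]; -63 [234. 109.]; -81 [233. 108.]; 
green [([240.0, 109.0], 120)]
yellow [([307.0, 110.0], 32)]
sel [192.98654211  17.1082818 ]
sel0 [189.17140636  15.1878987 ]
```

View pics/w5.png

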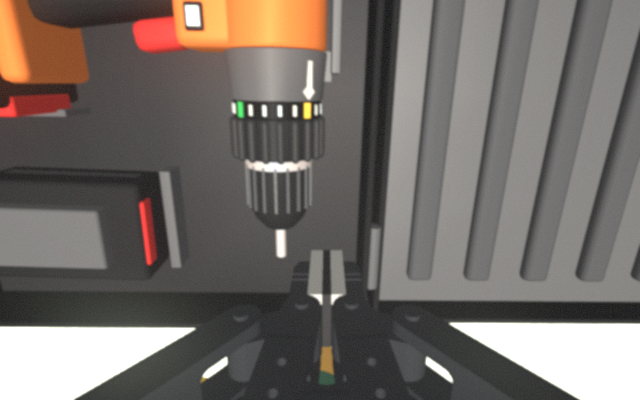

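Yellow (307,110) sits at the arrow tip (309,96), and the selector patch is at (193,15). Checking the selector's depth by triangulating it across two views taken after the press.

Run:
```python
from h import *
def cen(c,uv):
    x,y=uv;m=np.zeros((400,640),np.uint8);g=cv2.cvtColor(c["color"],cv2.COLOR_BGR2GRAY)
    hsv=cv2.cvtColor(c["color"],cv2.COLOR_BGR2HSV)
    w=((hsv[...,1]<70)&(hsv[...,2]>110)).astype(np.uint8)
    k,l,s,ce=cv2.connectedComponentsWithStats(w);i=min(range(1,k),key=lambda i:np.hypot(*(ce[i]-uv)));print(ce[i],s[i,4]);return ce[i]
def tri(l):
    A=[];b=[]
    for c,uv in l:
        p0=ray(c,uv,0);p1=ray(c,uv,100);d=(p1-p0)/np.linalg.norm(p1-p0);P=np.eye(3)-np.outer(d,d);A.append(P);b.append(P@p0)
    return np.linalg.lstsq(np.vstack(A),np.hstack(b),rcond=None)[0]
w1,w3,w4=[np.load(f"w{i}.npy",allow_pickle=True).item() for i in(1,3,4)]
w5=camera("wrist")
a=[(w3,cen(w3,(220,85))),(w4,cen(w4,(185,97))),(w5,cen(w5,(193,15)))]
print("after",tri(a),tri(a[:2]),tri(a[1:]))
# reference: green line in w3(27deg,z~69) for bias check
print("patch on w1 before:",cen(w1,(298,56)))
p=tri(a);print("pred in w1 at z:",[ (z,proj(w1,[p[0],p[1],z]).round(1)) for z in(64,70)])
```

```text
[219.98016997  84.12181303] 353
[185.87209302  96.85714286] 602
[194.97568389  16.48632219] 329
after [538.49541806 -31.03679618  66.05649667] [538.4683731  -30.95357063  66.41914852] [538.53192799 -31.28702096  66.07395919]
[297.47804878  55.45853659] 205
patch on w1 before: [297.47804878  55.45853659]
pred in w1 at z: [(64, array([298.4,  54.4])), (70, array([297.9,  53.8]))]
```

Run:
```python
from h import *
a=np.load("w1.npy",allow_pickle=True).item()["color"][30:80,270:330];b=np.load("w4.npy",allow_pickle=True).item()["color"][65:130,145:225]
f=lambda i:cv2.convertScaleAbs(cv2.resize(i,(390,400),interpolation=cv2.INTER_CUBIC),alpha=1.3)
cv2.imwrite("pics/sel.png",np.hstack([f(a),f(b)]))
```

```text
(no output)
```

View pics/sel.png

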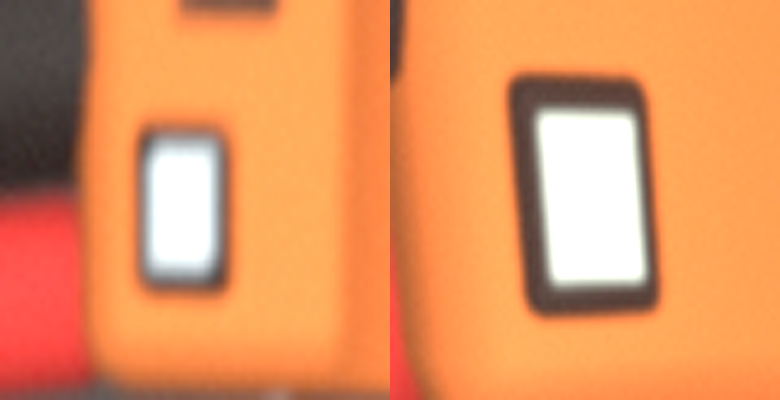

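After the press (right half), the bar's -x side wall shows only about 1 mm of extra margin in the 35° view. That means it stands about 1.5 mm proud, so it is fully in.

```bash
python3 -c "
from rig import finish_job
print(finish_job())"
```

```text
the job is handed in; nothing more can be done
None
```

The job is handed in: the direction selector is pressed fully in and the clutch collar is turned down 4 clicks, with the yellow line at the arrow in the last camera view; the judge's verdict was not shown.

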